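Set the iris ring of a lens to the red dot

ROBOT

A 7-joint arm with a two-finger parallel gripper is mounted at the origin on the work surface. World frame = base frame: x ahead of the robot, y to its left, z up, the work surface at z = 0. Lengths are in m, angles in rad, forces in N, time in s.
With the tool pointing down it reaches from about 0.425 to 0.925 m from the base axis. Payload 6.8 kg.
Tool frame: the origin (TCP) lies midway between the tips of the shut fingers; the grasp point (between the pads) lies bot.grip_point_offset behind it (bot.grip_point_offset is the distance from the TCP to the grasp point, in m); z points along the fingers, y is the line along which they close (so a half turn about z gives the same grasp; the last joint's range is limited). The gripper opens to 85 mm and grips with 20 to 120 N. Pads are 22 mm wide; open, the fingers measure 114 mm over their backs; the gripper's body (76 mm by 85 mm) begins 54 mm behind the grasp point. The pads swing forward as they close: fully open they stand 13 mm farther back than shut.
Start: joints at [-1.395, 0.477, 0.022, 1.555, -0.011, 1.109, -0.083], TCP at [0.189, 0.648, 0.231] pointing down, gripper open.
Joint ranges: [-2.96, 2.96], [-0.34, 2.1], [-1.41, 1.46], [0.24, 2.44], [-1.37, 4.51], [0.17, 1.92], [-2.96, 2.96]. Speed limits (rad/s): [2.39, 2.39, 3.14, 3.14, 3.14, 3.14, 3.14].

INTERFACE

Orientations are given as a unit quaternion [w, x, y, z].
In Python, from station import get_obs, cams, job, bot gives the robot as it stands.
- The arm moves only by the tool arm_command, never from a script. Its argument "rows" is a list that holds one entry, the list of rows, each a list of 5 numbers: the finger opening in mm, from 0 to 85.4, then the shift along the world's x, y, z in units of 60 mm (1.0 is 60 mm), then the turn about the world's z in units of 0.08 rad (1.0 is 0.08 rad). In form: [[[grip, x, y, z, turn], ...]]. A call has exactly 10 rows; each row shifts and turns the commanded pose from where the row before left it; what a row does not reach is not made up. A row lasts 1/8 s, in which the tool goes at most 62.5 mm and 10.7 degrees, less where a joint would pass 70% of its speed; a pose out of reach is approached as far as the arm can. A call with a number of a shift or a turn outside -1 to 1 is refused whole. A call with a gripper value outside its range is refused whole. The fingers move at their own pace and stop on an object; "newtons" is the grip in N (left out, the last holds). Time passes only in rows, so rows that do not move let the fingers close, or fill a call up. It gives the time, the measured TCP pose, the force, the opening and the grip force at its end, in the units of the state.
- get_obs(): the state, without advancing time (a new reading comes with each control period).
- cams.read_camera(name): name is "scene" or "top"; returns the picture (400x640x3 uint8, red, green, blue); there is no depth.
- cams.camera_params(name): a dict with "K" (3x3 intrinsics, pixels), "extrinsics" (4x4, takes a point from camera to world coordinates). Camera axes: x right, y down, z forward; pixel columns grow to the right and rows downward; lengths in m; the calibration is good to about 2 mm. A picture is of the moment at which its call begins. camera_params takes no time and is no camera call.
- job.hand_in(): hands the job in; it is judged then, once.
The state is a dict: "t": time; "q": joint angles; "joint_vel": joint speeds; "joint_torque": joint torques, N m; "eef_pos": TCP position; "tool_rot": TCP orientation; "contact_force": force on the tool from outside, world axes, zero at the start; "torque": the same for the moment, N m; "gripper_width": opening from 0.0 (shut) to 1.0 (fully open); "grasp_force": force on a finger pad.
Only numpy, scipy, OpenCV 4.12 (cv2) and the standard library are available. Lean on these libraries where they do the work, as an engineer would, in place of code of your own. Each camera call takes 0.05 s, during which the arm holds its last target. There are 200 camera calls.

TASK

The lens standing in the clamp is being adjusted: turn its slim silver iris ring until the ring's orange lever points squarely at the middle of the red dot on top of the front ring. Do not touch the fixed black rings above and below the iris ring, and leave the other things on the bench where they are.

Things in the scene. Friction and masses are not known exactly. Their poses are not given: they have to be found in the camera images.
- lens: Round dark steel clamp foot, bolted to the bench, 100 mm diameter (with two ears to 130 mm across its y) and 14 mm thick, that holds the lens upright. Origin: on the lens axis, at the foot's underside, which lies on the tan mat (mat top 4 mm above the bench). z is up along the lens axis. The lens never moves. It stacks up, as heights above this origin: foot 0-14, barrel 14-69, iris ring 70-80, front ring 81-98 mm.
- barrel: Fixed black lower barrel of the lens, 80 mm diameter (76 mm below), from 14 to 69 mm above the foot's underside. Not to be touched. Origin as lens.
- front_ring: Fixed black front ring, 78 mm diameter, 17 mm tall, with a dark glass 47 mm wide in the middle of its top face; this top face, the highest part of the lens, is 98 mm above the foot's underside. Not to be touched. Origin: on the lens axis at the ring's underside.
- iris (a joint): Angle of the silver iris ring in rad; grows counter-clockwise seen from above; 0 when the lever points along lens +x; stops at -1.3 and 1.3. It turns stiffly (friction 0.08 N m, about 1.3 N at 60 mm from the axis) and stays where it is left.
- iris_centre (a point): Centre of the iris ring, on the lens axis at the ring's mid-height (75 mm above the foot's underside); its x axis turns with the ring and points along the lever, z up. The ring is 80 mm diameter and 10 mm tall, with 1 mm gaps to its neighbours.
- lever_tip (a point): Outer end of the orange lever, a straight bar 8 mm wide and 8 mm tall standing out level from the iris ring from 40 mm to 76 mm from the lens axis (36 mm free length), with a white line along its top. The point is at the bar's mid-height, 76 mm from the axis. Below and above the free bar there is only air (the foot's ears are 56 mm below its underside).
- red_dot: Red disc, 10 mm diameter, 1.5 mm thick, fixed to the top face of the front ring with its centre 33 mm from the lens axis, 0.9 rad to one side or the other of lens +x: the target. Origin: centre of its underside.
- white_dot: White disc of the same size at the mirrored place, not the target. Origin: centre of its underside.
- oil_bottle: Small bottle with red cap standing upright, 30 mm diameter, 75 mm tall; bystander. Origin: centre of its underside.
- lens_cap: Black disc lying flat, 78 mm diameter, 10 mm thick; bystander. Origin: centre of its underside.
- driver: Screwdriver with green handle lying on the mat; bystander. Its origin is on its axis, with x along the blade.
- screw_tray: Red open tray of small screws, 90 x 120 x 30 mm; bystander. Origin: centre of its underside.
Things that resemble listed ones, but are neither listed nor needed, are in the scene too. Leave any purple or yellow look-alike of the lens alone.

How it is judged:
At the end, for the whole second after the job is handed in: The iris ring is at rest with the lever pointing at the red dot: the lever's centre line, prolonged to the lens axis, passes within 3.5 mm of the red dot's centre (about 0.106 rad or 6 degrees of ring angle), on the lever's side of the axis (y of red_dot in the frame of iris_centre between -0.0035 and 0.0035 m and x of red_dot in the frame of iris_centre above 0.02 m and velocity of joint iris between -0.02 and 0.02 rad/s); the robot touches nothing.
It fails at once if the fixed barrel below the iris ring is touched (more than 2 N) (contact force between anything else and barrel above 2 N).
It fails at once if the fixed front ring above the iris ring is touched (more than 2 N) (contact force between anything else and front_ring above 2 N).
It fails at once if the oil bottle, lens cap, screwdriver or screw tray is moved by more than 15 mm (distance of any of oil_bottle, lens_cap, driver, screw_tray from where it was at the start of the episode above 0.015 m).
It also fails if it takes over 37 s, if anything falls off the work surface, if the arm or the gripper's body presses on something with over 40 N, if the wrist force passes 120 N, or if a joint passes its speed limit or range.

## Working session

There is one attempt and no reset: what is moved stays moved. The work goes in short steps, Python scripts to look and compute and a tool call to move; the robot and the scene stay as the last step left them, time stands still between calls to the robot, and variables do not carry over. Pictures are saved under pics/ and viewed, at most 10 in all, crops included, and the job is handed in when it is done.

Besides the shell and the picture viewer there is one more tool, called after "Request:" by a JSON object that holds its "name" and its "arguments", one argument or row to a line. arm_command: Moves the arm, as the interface text tells. Its arguments: {"type":"object","properties":{"rows":{"type":"array"},"newtons":{"type":"number"}},"required":["rows"]}

```bash
mkdir -p pics
python3 - <<'E'
from station import get_obs, cams, job, bot
import cv2
for n in("scene","top"):
    im=cams.read_camera(n); cv2.imwrite(f"pics/{n}0.png",im[:,:,::-1]); p=cams.camera_params(n); print(n,p["K"].round(1).tolist(),p["extrinsics"].round(3).tolist())
o=get_obs(); print(o["t"],o["eef_pos"],o["tool_rot"],o["gripper_width"],bot.grip_point_offset)
E
```

```text
scene [[447.2, 0.0, 319.4], [0.0, 447.2, 196.7], [0.0, 0.0, 1.0]] [[0.753, 0.516, -0.408, 0.916], [0.657, -0.576, 0.486, -0.483], [0.016, -0.634, -0.773, 1.021], [0.0, 0.0, 0.0, 1.0]]
top [[382.8, 0.0, 315.5], [0.0, 382.8, 202.9], [0.0, 0.0, 1.0]] [[0.006, -0.995, 0.096, 0.317], [-1.0, -0.007, -0.01, 0.102], [0.01, -0.096, -0.995, 1.265], [0.0, 0.0, 0.0, 1.0]]
0.1 [0.18886241 0.64749041 0.23042712] [-4.29197679e-05  1.41381735e-01  9.89954816e-01 -8.15632355e-04] 1.001983187538658 0.0187
```

View pics/scene0.png

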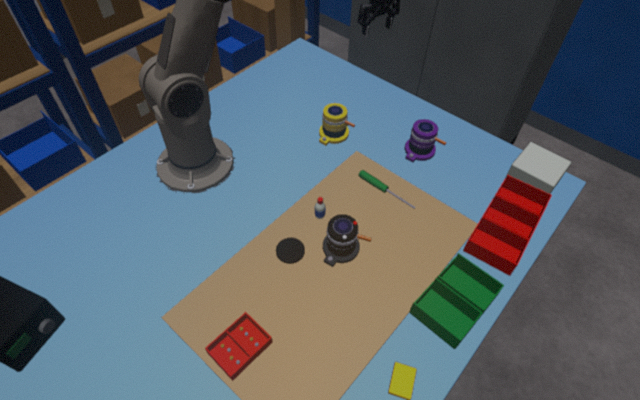

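View pics/top0.png

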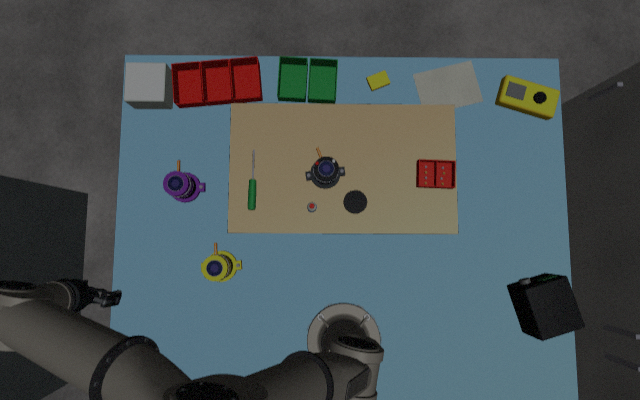

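Lens candidates, as (top; scene) pixels:
- black lens on the mat: (325,172; 341,235)
- purple look-alike: (180,185; 423,138)
- yellow look-alike: (217,266; 335,121)

By the description the black one is mine. Next is a close crop of it and the measurement.

```bash
cat > h.py <<'E'
import numpy as np, cv2
from station import cams
def ray(n,u,v):
    p=cams.camera_params(n);E=p["extrinsics"];d=E[:3,:3]@np.linalg.solve(p["K"],[u,v,1.]);return E[:3,3],d
def onz(n,u,v,z):
    o,d=ray(n,u,v);return o+d*(z-o[2])/d[2]
def proj(n,P):
    p=cams.camera_params(n);c=np.linalg.inv(p["extrinsics"])@np.append(P,1);q=p["K"]@c[:3];return q[:2]/q[2]
E
python3 - <<'E'
from h import *
t=cv2.imread("pics/top0.png")[140:200,290:360]; s=cv2.imread("pics/scene0.png")[205:270,310:380]
t=cv2.resize(t,None,fx=5.5,fy=6,interpolation=cv2.INTER_CUBIC); s=cv2.resize(s,(385,360),interpolation=cv2.INTER_CUBIC)
cv2.imwrite("pics/crop0.png",np.hstack([t,s]))
for n,(r0,r1,c0,c1) in (("top",(140,200,295,355)),("scene",(205,270,305,380))):
    im=cv2.imread(f"pics/{n}0.png");h=cv2.cvtColor(im,cv2.COLOR_BGR2HSV);H,S,V=h[r0:r1,c0:c1].transpose(2,0,1).astype(int)
    for nm,m in (("red",((H<5)|(H>172))&(S>140)&(V>70)),("orange",(H>=6)&(H<16)&(S>140)&(V>100))):
        k,l,st,ce=cv2.connectedComponentsWithStats(m.astype(np.uint8))
        for i in range(1,k):
            if st[i,4]>2: print(n,nm,(ce[i]+[c0,r0]).round(1),st[i])
E
```

```text
top red [316.7 162.7] [20 21  4  4 10]
scene red [354.5 222.5] [48 16  4  4 14]
scene orange [364. 238.] [53 31 13  5 31]
```

View pics/crop0.png

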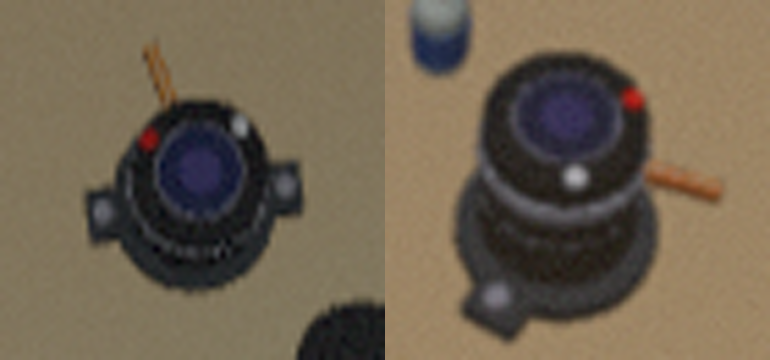

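The crop shows the black lens. In the top view the red dot is at about (317,163), the white dot at (333,161), and the lever runs from (321,157) to (317,148). The glass centre is at about (326,168).

Run:
```python
from h import *
P=lambda n,u,v,z:onz(n,u-.45,v-.45,z)
T=lambda x,y:(290+x/5.5,140+y/6)
S=lambda x,y:(310+(x-385)/5.5,205+y/(360/65))
for n,F,d in (("top",T,dict(red=(149,140,.1035),white=(239,125,.1035),tip=(151,45,.083),base=(169,102,.083),glass=(200,170,.102),b1=(103,212,.02),b2=(286,187,.02))),
            ("scene",S,dict(red=(633,100,.1035),white=(575,177,.1035),tip=(721,188,.083),base=(648,168,.083),glass=(568,117,.102)))):
    q={k:P(n,*F(*v[:2]),v[2])[:2] for k,v in d.items()}
    for k in q: print(n,k,(q[k]*1000).round(1))
    m=(q["red"]+q["white"])/2; w=q["red"]-q["white"]; x=np.array([w[1],-w[0]])/np.linalg.norm(w)
    print(" dotdist",np.linalg.norm(w)*1000, "x ang",np.arctan2(*x[::-1]), "centre est",((m-x*.0205)*1000).round(1))
    l=q["tip"]-q["base"]; print(" lever ang",np.arctan2(l[1],l[0]))
    for c in (q["glass"],m-x*.0205): print(" red ang",np.arctan2(*(q["red"]-c)[::-1]),"tip ang",np.arctan2(*(q["tip"]-c)[::-1]),"r",np.linalg.norm(q["tip"]-c))
```

```text
top red [552.7  87.9]
top white [561.   37.5]
top tip [607.5  86.8]
top base [577.2  76.4]
top glass [537.7  59.2]
top b1 [529.4 114.2]
top b2 [544.2   4.6]
 dotdist 51.064655724014415 x ang 0.16213570391701906 centre est [536.6  59.4]
 lever ang 0.3322783544673685
 red ang 1.0865285455357454 tip ang 0.37631845955249177 r 0.07504996899938535
 red ang 1.056423058022979 tip ang 0.36931971074904213 r 0.07594540525945694
scene red [554.4  88.9]
scene white [561.3  38. ]
scene tip [607.3  89.7]
scene base [575.4  76. ]
scene glass [537.5  62.4]
 dotdist 51.32056280098583 x ang 0.1340175754087702 centre est [537.5  60.7]
 lever ang 0.4050709556630494
 red ang 1.0021221887535514 tip ang 0.37303962351353914 r 0.07494398321917779
 red ang 1.0307440233971328 tip ang 0.3936098514363123 r 0.07549646767061484
```

The lens axis is at about (0.537, 0.060). The lever is at about 0.38 rad and the red dot at about 1.05 rad, so the turn is about +0.67. I'll straddle the lever at 62 mm radius, grip it lightly, and carry it around the arc. First I transit high while turning the tool.

Request:
{"name": "arm_command", "arguments": {
  "rows": [
    [[40,0.225,-0.314,0,-1],[40,0.225,-0.314,0,-1],[40,0.225,-0.314,0,-1],[40,0.225,-0.314,0,-1],[40,0.225,-0.314,0,-1],[40,0.225,-0.314,0,-1],[40,0.225,-0.314,0,-1],[40,0.225,-0.314,0,-1],[40,0.225,-0.314,0,-1],[40,0.225,-0.314,0,-1]]
  ],
  "newtons": 20
}}

```text
t: 1.35
eef_pos: [0.3242, 0.4587, 0.231]
tool_rot: [0.0, 0.517, 0.856, -0.0]
contact_force: [-0.5, 0.4, 0.3]
gripper_width: 0.467
grasp_force: 0.0
```

Request:
{"name": "arm_command", "arguments": {
  "rows": [
    [[40,0.225,-0.314,0,-1],[40,0.225,-0.314,0,-1],[40,0.225,-0.314,0,-1],[40,0.225,-0.314,0,-1],[40,0.225,-0.314,0,-1],[40,0.225,-0.314,0,-1],[40,0.225,-0.314,0,-1],[40,0.225,-0.314,0,-1],[40,0.225,-0.314,0,-1],[40,0.225,-0.314,0,-1]]
  ]
}}

```text
t: 2.6
eef_pos: [0.4599, 0.27, 0.2313]
tool_rot: [0.0, 0.81, 0.586, 0.0]
contact_force: [0.6, -0.4, 0.5]
gripper_width: 0.468
grasp_force: 0.0
```

Request:
{"name": "arm_command", "arguments": {
  "rows": [
    [[40,0.225,-0.314,0,-1],[40,0.225,-0.314,0,-1],[40,0.225,-0.314,0,-1],[40,0.225,-0.314,0,-1],[40,0.225,-0.314,0,-1],[40,0.225,-0.314,0,-1],[40,0.225,-0.314,0,-1],[40,0.225,-0.314,0,-1],[40,0.225,-0.314,0,-1],[40,0,0,0,-1]]
  ]
}}

```text
t: 3.85
eef_pos: [0.5819, 0.0986, 0.2315]
tool_rot: [0.001, 0.975, 0.223, 0.0]
contact_force: [-0.5, 1.1, -0.1]
gripper_width: 0.467
grasp_force: 0.0
```

Run:
```python
from station import get_obs
import numpy as np
o=get_obs(); a=o["tool_rot"]; print(o["t"],o["eef_pos"],o["q"].round(2) if hasattr(o["q"],"round") else o["q"],"yaw y",2*np.arctan2(a[2],a[1])-np.pi/2)
```

```text
3.85 [0.58188219 0.09864722 0.23146244] [-0.81  0.4   0.71  1.8  -0.3   1.05 -1.11] yaw y -1.1217014998812396
```

Request:
{"name": "arm_command", "arguments": {
  "rows": [
    [[40,0.22,-0.26,0,-0.85],[40,0,0,0,0],[40,0,0,-0.5,0],[40,0,0,-0.5,0],[40,0,0,-0.4,0],[40,0,0,0,0],[40,0,0,0,0],[40,0,0,0,0],[40,0,0,0,0],[40,0,0,0,0]]
  ]
}}

```text
t: 5.1
eef_pos: [0.5939, 0.0862, 0.1477]
tool_rot: [-0.0, 0.981, 0.194, 0.0]
contact_force: [0.6, 0.1, -0.2]
gripper_width: 0.474
grasp_force: 0.0
```

Run:
```python
from h import *
im=cams.read_camera("scene")[:,:,::-1]; tp=cams.read_camera("top")[:,:,::-1]
a=cv2.resize(im[180:260,300:400],(400,320),interpolation=cv2.INTER_CUBIC);b=cv2.resize(tp[125:205,275:375],(400,320),interpolation=cv2.INTER_CUBIC)
cv2.imwrite("pics/c1.png",np.hstack([a,b]))
```

```text
(no output)
```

View pics/c1.png

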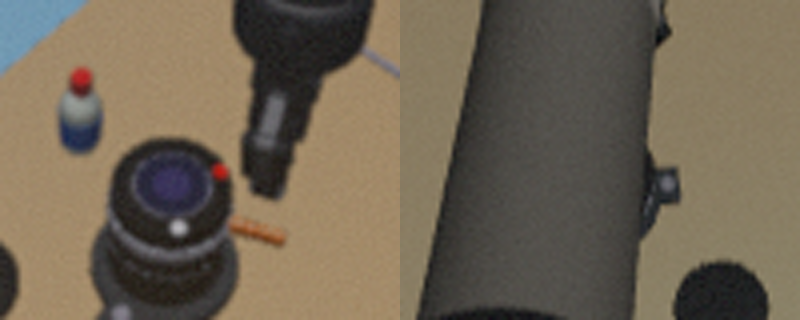

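The scene crop shows the open gripper standing above the orange lever (lever at crop (258,231)), with the lens clear. The arm hides the lens in the top view. I descend now.

Request:
{"name": "arm_command", "arguments": {
  "rows": [
    [[40,0,-0.05,-0.3,0],[40,0,0,-0.3,0],[40,0,0,-0.3,0],[40,0,0,-0.3,0],[40,0,0,-0.23,0],[40,0,0,0,0],[40,0,0,0,0],[40,0,0,0,0],[40,0,0,0,0],[40,0,0,0,0]]
  ]
}}

```text
t: 6.45
eef_pos: [0.5939, 0.0832, 0.0618]
tool_rot: [-0.0, 0.981, 0.194, 0.0]
contact_force: [0.4, -0.3, -0.3]
gripper_width: 0.466
grasp_force: 0.0
```

Run:
```python
from h import *
im=cams.read_camera("scene")[:,:,::-1]
cv2.imwrite("pics/c2.png",cv2.resize(im[180:260,300:400],(600,480),interpolation=cv2.INTER_CUBIC))
```

```text
(no output)
```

View pics/c2.png

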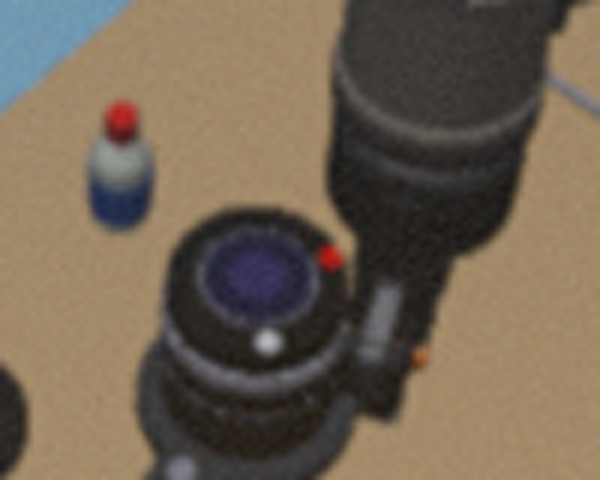

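The near finger stands in front of the lever, with the orange tip showing at crop (420,357). No contact force, so I close.

Request:
{"name": "arm_command", "arguments": {
  "rows": [
    [[20,0,0,0,0],[12,0,0,0,0],[4,0,0,0,0],[4,0,0,0,0],[4,0,0,0,0],[4,0,0,0,0],[4,0,0,0,0],[4,0,0,0,0],[4,0,0,0,0],[4,0,0,0,0]]
  ],
  "newtons": 20
}}

```text
t: 7.75
eef_pos: [0.5937, 0.083, 0.0615]
tool_rot: [0.0, 0.981, 0.194, 0.0]
contact_force: [0.3, -0.3, 0.8]
gripper_width: 0.088
grasp_force: 22.8
```

The fingers stopped on the lever (about 8 mm opening, 22.8 N). I carry it along the first half of the arc and check the force.

Request:
{"name": "arm_command", "arguments": {
  "rows": [
    [[4,-0.027,0.061,0,0.825],[4,-0.031,0.06,0,0.825],[4,-0.035,0.057,0,0.825],[4,-0.039,0.055,0,0.825],[4,-0.042,0.052,0,0.825],[4,0,0,0,0],[4,0,0,0,0],[4,0,0,0,0],[4,0,0,0,0],[4,0,0,0,0]]
  ]
}}

```text
t: 9.0
eef_pos: [0.5831, 0.1, 0.0614]
tool_rot: [0.0, 0.936, 0.352, -0.0]
contact_force: [-0.4, -0.3, 2.2]
gripper_width: 0.086
grasp_force: 22.9
```

Request:
{"name": "arm_command", "arguments": {
  "rows": [
    [[4,-0.046,0.049,0,0.825],[4,-0.049,0.046,0,0.825],[4,-0.052,0.043,0,0.825],[4,-0.055,0.039,0,0.825],[4,-0.057,0.036,0,0.825],[4,0,0,0,0],[4,0,0,0,0],[4,0,0,0,0],[4,0,0,0,0],[4,0,0,0,0]]
  ]
}}

```text
t: 10.25
eef_pos: [0.5677, 0.1127, 0.0615]
tool_rot: [0.0, 0.865, 0.501, -0.0]
contact_force: [-1.3, -2.3, 1.4]
gripper_width: 0.087
grasp_force: 22.9
```

Request:
{"name": "arm_command", "arguments": {
  "rows": [
    [[10,0,0,0,0],[16,0,0,0,0],[24,0,0,0,0],[30,0,0,0,0],[36,0,0,0,0],[40,0,0,0,0],[40,0,0,0,0],[40,0,0,0.2,0],[40,0,0,0.4,0],[40,0,0,0.6,0]]
  ]
}}

```text
t: 11.5
eef_pos: [0.5672, 0.1127, 0.1343]
tool_rot: [-0.0, 0.865, 0.501, -0.001]
contact_force: [1.2, 0.8, -0.3]
gripper_width: 0.471
grasp_force: 0.0
```

Request:
{"name": "arm_command", "arguments": {
  "rows": [
    [[40,0,0,0.6,0],[40,0,0,0.6,0],[40,0,0.6,0,0],[40,0,0.8,0,0],[40,0,0.8,0,0],[40,0,0.8,0,0],[40,0,0.8,0,0],[40,0,0.8,0,0],[40,0,0,0,0],[40,0,0,0,0]]
  ]
}}

```text
t: 12.75
eef_pos: [0.5679, 0.3881, 0.2059]
tool_rot: [0.0, 0.865, 0.501, 0.0]
contact_force: [-0.3, -0.1, -1.0]
gripper_width: 0.466
grasp_force: 0.0
```

Run:
```python
from h import *
im=cams.read_camera("scene")[:,:,::-1]; tp=cams.read_camera("top")[:,:,::-1]
cv2.imwrite("pics/scene3.png",im);cv2.imwrite("pics/top3.png",tp)
t=cv2.resize(tp[140:200,290:360],(385,360),interpolation=cv2.INTER_CUBIC); s=cv2.resize(im[205:270,310:380],(385,360),interpolation=cv2.INTER_CUBIC)
cv2.imwrite("pics/crop3.png",np.hstack([t,s]))
```

```text
(no output)
```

View pics/crop3.png

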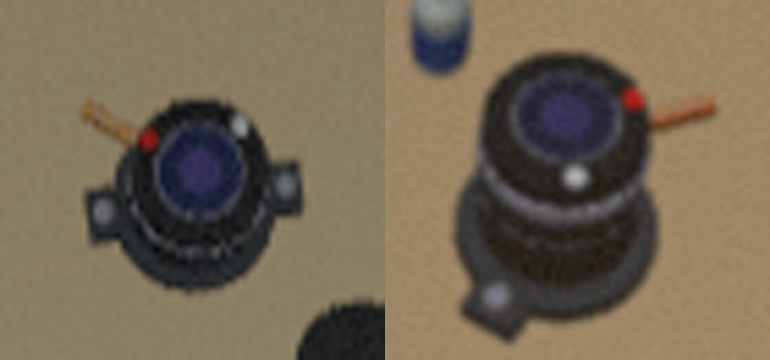

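The lever now runs from the red dot outward. Its tip is at crop (83,108) in the top view and (714,104) in the scene view. Now the numbers.

Run:
```python
from h import *
P=lambda n,u,v,z:onz(n,u-.45,v-.45,z)[:2]
T=lambda x,y:(290+x/5.5,140+y/6)
S=lambda x,y:(310+(x-385)/5.5,205+y/(360/65))
A=lambda v:np.arctan2(v[1],v[0]).round(3)
for n,F,tip,base,red,white in (("top",T,(83,108),(134,138),(149,140),(239,125)),("scene",S,(714,104),(655,122),(633,100),(575,177))):
    t,b=P(n,*F(*tip),.083),P(n,*F(*base),.083); r,w=P(n,*F(*red),.1035),P(n,*F(*white),.1035)
    d=r-w;x=np.array([d[1],-d[0]])/np.linalg.norm(d);c=(r+w)/2-x*.0205
    print(n,t,"c",c,"tip ang",A(t-c),"bar ang",A(t-b),"red ang",A(r-c),"r",np.linalg.norm(t-c), "tip ang c0",A(t-[.537,.060]),"red c0",A(r-[.537,.060]))
```

```text
top [0.57355228 0.1253997 ] c [0.53662587 0.05940075] tip ang 1.061 bar ang 1.078 red ang 1.056 r 0.075626856002892 tip ang c0 1.061 red c0 1.057
scene [0.57630944 0.12535919] c [0.53754363 0.06073462] tip ang 1.03 bar ang 1.076 red ang 1.031 r 0.0753599611165133 tip ang c0 1.029 red c0 1.028
```

Both views put the lever within 0.01 rad of the red dot (tolerance 0.106). The arm is clear, so I hand in.

```bash
python3 -c "
from station import job
print(job.hand_in())"
```

```text
the job is handed in; nothing more can be done
None
```

I turned the iris ring so the lever points at the red dot, within about 0.01 rad in both camera views (tolerance 0.106), and handed the job in at about 13 s with the arm clear; no verdict came back.

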